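# Load the transporter and latch its keeper bar

## Robot

A 7-joint arm with a two-finger parallel gripper is mounted at the origin on the work surface. World frame = base frame: x ahead of the robot, y to its left, z up, the work surface at z = 0. Lengths are in m, angles in rad, forces in N, time in s.
With the tool pointing down it reaches from about 0.4 to 0.875 m from the base axis. Payload 19.3 kg.
Tool frame: the origin (TCP) lies on the centre line of the jaws, within the pads' length; the fingertips stand 14 mm ahead of it and the grasp point (between the pads) lies 5 mm behind it; z points along the fingers, y is the line along which they close (so a half turn about z gives the same grasp; the last joint's range is limited). The gripper opens to 85 mm and grips with 20 to 120 N. Pads are 22 mm wide; open, the fingers measure 114 mm over their backs; the gripper's body (76 mm by 85 mm) begins 54 mm behind the grasp point. The pads swing forward as they close: fully open they stand 13 mm farther back than shut.
Start: joints at [1.071, 0.521, -0.036, 1.599, 0.021, 1.021, -0.113], TCP at [0.26, -0.568, 0.245] pointing down, gripper open.
Joint ranges: [-2.91, 2.91], [-0.3, 2.13], [-1.5, 1.42], [0.17, 2.43], [-1.26, 4.41], [0.16, 1.93], [-2.52, 2.52]. Speed limits (rad/s): [1.89, 1.89, 2.39, 2.39, 3.01, 3.01, 3.01].

## Interface

Orientations are given as [roll, pitch, yaw] about the fixed x, y, z axes, in that order (R = Rz(yaw) Ry(pitch) Rx(roll)).
In Python, from workcell import bot, grab_frame, regions_of gives the robot as it stands. The module is installed in compiled form; this text tells all that it offers.
- The arm moves only by the tool play_rows, never from a script. Its argument "plan" is a list of rows, each a list of 3 entries, a list of its own where there are three numbers: the shift along the tool's x, y, z in units of 2.5 cm (1.0 is 2.5 cm), then the turn, a rotation vector about the tool's x, y, z in units of 0.15 rad (1.0 is 0.15 rad), then the closure, from -1 (fully open) to 1 (shut). In form: [[[tx, ty, tz], [rx, ry, rz], jaw], ...]. A call has 1 to 20 rows; each row shifts and turns the commanded pose from where the row before left it, along the tool's axes as they then stand; what a row does not reach is not made up. A row lasts 1/8 s, in which the tool goes at most 62.5 mm and 10.7 degrees, less where a joint would pass 70% of its speed; a pose out of reach is approached as far as the arm can. A call with a number of a shift or a turn outside -1 to 1 is refused whole. A call with a gripper value outside its range is refused whole. The fingers move at their own pace and stop on an object; "newtons" is the grip in N (left out, the last holds). Time passes only in rows, so rows that do not move let the fingers close. It gives the time, the measured TCP pose, the force, the opening and the grip force at its end, in the units of the state.
- bot.observe(): the state, without advancing time (a new reading comes with each control period).
- grab_frame(name): name is "scene" or "top" or "wrist"; returns a dict with "pixels" (384x512x3 uint8, red, green, blue), "depth" (384x512 float32, m along the optical axis (not along the pixel's ray), 0 where there is no reading), "camera_matrix" (3x3 intrinsics, pixels), "R" (3x3) and "t" (3): a world point X has camera coordinates R X + t. Camera axes: x right, y down, z forward; pixel columns grow to the right and rows downward; lengths in m; the calibration is good to about 2 mm. The wrist camera is an equidistant fisheye: a pixel r from the principal point sees the ray r / f radians off the axis. A picture is of the moment at which its call begins.
- bot.job_done(): hands the job in; it is judged then, once.
Trained networks look in the newest picture that a camera, given by its name, has taken for a name from the list of things; names that differ only in an ending like _2 or _b are one class to them, and where a whole thing is asked for, a point or a joint stands for the part that bears it (a point fixed in the world has none). Each returns a list of dicts, best first, with "p" (0 to 1); they miss things now and then, are a little off and sometimes report something else, mostly with a low value. They report only what shows in the picture. A call takes as long as a camera call. They do not tell look-alikes from the thing itself.
- regions_of(thing, camera): "mask" (384x512 bool, what is visible of it) and "box" ([left, top, right, bottom] in pixels, round what is visible of it).
The state is a dict: "clock": time; "qpos": joint angles; "qd": joint speeds; "joint_efforts": joint torques, N m; "position": TCP position; "tool_rot": TCP orientation; "force": force on the tool from outside, world axes, zero at the start; "moment": the same for the moment, N m; "grip_width": finger opening in m; "finger_force": force on a finger pad.
Only numpy, scipy, OpenCV 4.12 (cv2) and the standard library are available. Lean on these libraries where they do the work, as an engineer would, in place of code of your own. Each camera call takes 0.05 s, during which the arm holds its last target. There are 200 camera calls.

## Task

Load the blue toy car from the wooden dock, nose first, into the empty lane of the green transporter wagon and push the red car, which has rolled back, in beside it, so that both stand fully home against the headboard while the orange keeper bar is still open. Then swing the keeper bar shut across the mouth of the lanes until it snaps fully home into its detent. Leave the grey crates, the traffic cone and the yellow car where they are.

Things in the scene. Friction and masses are not known exactly. Their poses are not given: they have to be found in the camera images.
- wagon: Green transporter wagon, fixed, 205 x 142 (all in mm). Origin on the table under the middle of the lanes; x runs along the lanes to the headboard, y across. Lane floor z = 40, ends at x = -85 (open mouth). Two lanes 54 wide, centred y = +35 and -35, side walls 10 high, x -70 to +70. Headboard inner face x = +70, top z = 75; a block 70 high behind it, to x = 117.
- lane_blue (a point): Where the origin of the blue car belongs when it is home in the empty lane: on the lane floor, wagon x = 10, y = -35, z = 40 (nose touching the headboard). Axes as the wagon.
- lane_red (a point): The same for the red car, in the other lane: wagon x = 10, y = +35, z = 40.
- keeper_hinge (a point): Vertical hinge axis of the keeper bar, at bar height: wagon x = -62, y = -85, z = 60. Black bracket around it.
- detent_post (a point): Where the bar lies when shut over the black detent bracket: wagon x = -62, y = 88, z = 60. Bracket x -92 to -44, y 69 to 99, top z = 44, with a sprung steel ball 12 outside the shut bar; a stop cheek behind it reaches z = 74.
- keeper (a joint): Round orange bar, 12 mm thick, 176 long, level, centre z = 60. Angle in rad: 0 = shut across both lane mouths along wagon +y; positive = open, free end swung out to wagon -x (1.57: straight out). Stays where left. In the last 0.12 rad it takes about 10 N to pass the detent ball, which then holds it at 0 to 0.02. Shut, it clears the tails of cars that are home by 6 mm; others block it.
- keeper_mid (a point): Point on the keeper bar's centre line 110 mm from its hinge; its x and y axes turn with the bar (y along the bar to the free end, -x the outer side to push on when closing).
- blue_car: Blue toy car on the dock, 120 long (along its x, nose at +x) x 48 mm wide, lower body 28 high, cabin above it 62 long x 40 wide centred 8 behind the origin, top 51 above the underside; 0.1 to 0.25 kg, slides freely. Origin: centre of its underside.
- red_car: Red toy car in wagon lane y = +35, some 15 to 45 mm short of the headboard, 120 long (along its x, nose at +x) x 48 mm wide, lower body 28 high, cabin above it 62 long x 40 wide centred 8 behind the origin, top 51 above the underside; 0.1 to 0.25 kg, slides freely. Origin: centre of its underside.
- blue_car_nose (a point): Foremost point of the blue car, 14 mm above its underside.
- red_car_nose (a point): Foremost point of the red car, 14 mm above its underside.
- dock: Wooden loading dock, fixed, 130 x 130 mm, flat top 60 mm above the table; origin at the centre of its foot.
- crate_low: Lower grey stacking crate, 120 x 120 x 55 mm, loose; origin at the centre of its underside. Leave alone.
- crate_top: Upper grey crate, same size, standing on the lower one (tower top 110 mm above the table), loose. Leave alone.
- cone: Small orange and white traffic cone, 70 mm high on a 60 mm square foot, loose; origin at the centre of its underside. Leave alone.
- yellow_car: Yellow toy car parked on the table, same size as the others. Leave alone.
Mind the look-alikes: they are no part of the job. Several things have the shape of the red_car; the one meant has the colours described above.

How it is judged:
By the outcome, as a careful person would: the job done as asked, in the order asked, and still so for the second after the job is handed in, with the robot touching nothing.
It also fails if it takes over 69 s, if anything falls off the work surface, if the arm or the gripper's body presses on something with over 40 N, if the wrist force passes 120 N, or if a joint passes its speed limit or range.

## Working session

There is one attempt and no reset: what is moved stays moved. The work goes in short steps, Python scripts to look and compute and a tool call to move; the robot and the scene stay as the last step left them, time stands still between calls to the robot, and variables do not carry over. Pictures are saved under pics/ and viewed, at most 10 in all, crops included, and the job is handed in when it is done.

Besides the shell and the picture viewer there is one more tool, called after "Request:" in YAML: its name, and indented under it one key for each argument. play_rows: Moves the arm, as the interface text tells. Its arguments: {"type":"object","properties":{"plan":{"type":"array"},"newtons":{"type":"number"}},"required":["plan"]}

```bash
mkdir -p pics
cat > h.py <<'E'
import numpy as np, cv2
from workcell import bot, grab_frame, regions_of
def save(f,n,box=None,s=1):
    p=f["pixels"][:,:,::-1]
    if box: p=p[box[1]:box[3],box[0]:box[2]]
    cv2.imwrite(f"pics/{n}.png",cv2.resize(p,None,fx=s,fy=s,interpolation=cv2.INTER_CUBIC))
def pts(f,m=None):
    K=f["camera_matrix"];d=f["depth"]
    v,u=np.nonzero((d>0) if m is None else (m&(d>0)))
    z=d[v,u];c=np.stack([(u-K[0,2])/K[0,0]*z,(v-K[1,2])/K[1,1]*z,z],1)
    return (c-f["t"])@f["R"],f["pixels"][v,u]
E
python3 - <<'E'
from h import *
np.set_printoptions(precision=3,suppress=True)
s=bot.observe();print(s)
ims=[]
for n in("scene","top"):
    f=grab_frame(n);save(f,n,s=1.5);print(n,f["R"],f["t"],f["camera_matrix"])
    for th in("wagon","blue_car","red_car","keeper","dock","crate_low","crate_top","cone","yellow_car"):
        for r in regions_of(th,n)[:4]:
            P,C=pts(f,r["mask"]);
            if len(P): print(th,round(r["p"],2),r["box"],np.median(P,0),P.min(0),P.max(0),np.median(C,0))
E
```

```text
{'clock': 0.0, 'qpos': array([ 1.071,  0.522, -0.036,  1.6  ,  0.021,  1.021, -0.113]), 'qd': array([ 0.002,  0.   , -0.   ,  0.001,  0.001,  0.   ,  0.   ]), 'joint_efforts': array([ -0.002, -92.711,   1.979, -36.994,   0.018,   0.008,   0.   ]), 'position': array([ 0.26 , -0.568,  0.245]), 'tool_rot': array([-3.14,  0.  ,  0.43]), 'force': array([-0.3  , -0.438,  0.183]), 'moment': array([-0.051, -0.012,  0.004]), 'finger_force': 0.0, 'grip_width': 0.08558279051436443}
scene [[-0.559  0.829  0.   ]
 [ 0.623  0.42  -0.66 ]
 [-0.547 -0.369 -0.752]] [ 0.268 -0.332  1.636] [[497.031   0.    264.436]
 [  0.    497.031 196.019]
 [  0.      0.      1.   ]]
wagon 0.86 [230.1, 173.5, 361.7, 256.1] [0.568 0.206 0.044] [ 0.435 -0.044 -0.005] [0.648 0.3   0.077] [39. 76. 44.]
wagon 0.22 [232.9, 181.7, 278.0, 231.0] [0.605 0.054 0.063] [ 0.517 -0.071 -0.005] [0.644 0.134 0.072] [121.  74.  46.]
blue_car 0.69 [174.1, 104.1, 218.7, 127.4] [ 0.44  -0.272  0.087] [ 0.337 -0.422 -0.006] [ 0.468 -0.216  0.114] [46. 58. 94.]
red_car 0.74 [264.4, 136.0, 287.0, 170.3] [ 0.401 -0.019  0.031] [ 0.316 -0.0
[... 1977 characters left out ...]
 [ 0.451 -0.273  0.061] [ 0.354 -0.358 -0.004] [ 0.511 -0.205  0.105] [103.  68.  41.]
dock 0.39 [175.3, 164.1, 285.8, 234.0] [0.553 0.184 0.048] [ 0.451 -0.043 -0.004] [0.656 0.299 0.08 ] [35. 87. 48.]
crate_low 0.46 [335.2, 158.6, 369.8, 206.4] [ 0.586 -0.214  0.028] [ 0.547 -0.293 -0.004] [ 0.683 -0.196  0.06 ] [69. 70. 76.]
crate_top 0.78 [337.0, 153.1, 393.4, 203.4] [ 0.615 -0.273  0.064] [ 0.543 -0.372 -0.002] [ 0.69  -0.196  0.117] [70. 72. 78.]
cone 0.87 [133.5, 191.2, 157.6, 211.4] [0.538 0.388 0.007] [ 0.509  0.364 -0.003] [0.573 0.428 0.068] [116.  67.  33.]
yellow_car 0.74 [176.1, 116.9, 210.7, 151.5] [0.746 0.233 0.031] [ 0.702  0.178 -0.007] [0.805 0.3   0.057] [158. 138.  40.]
```

View pics/scene.png

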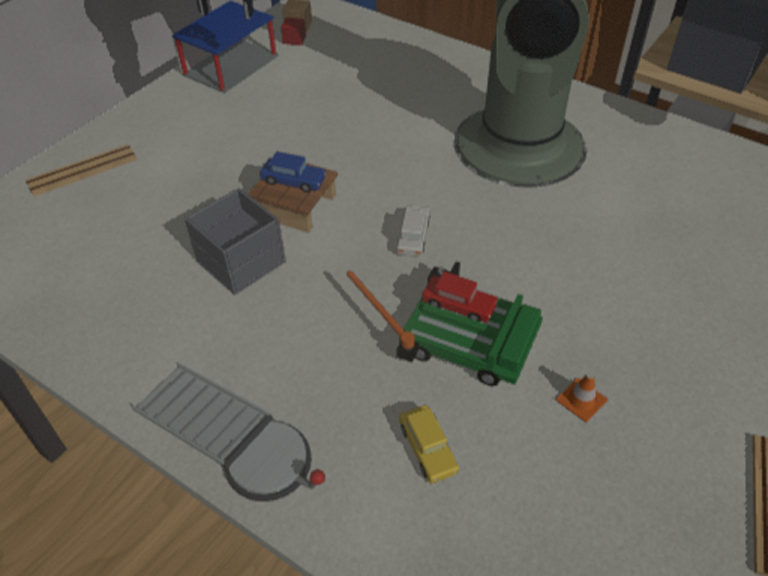

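View pics/top.png

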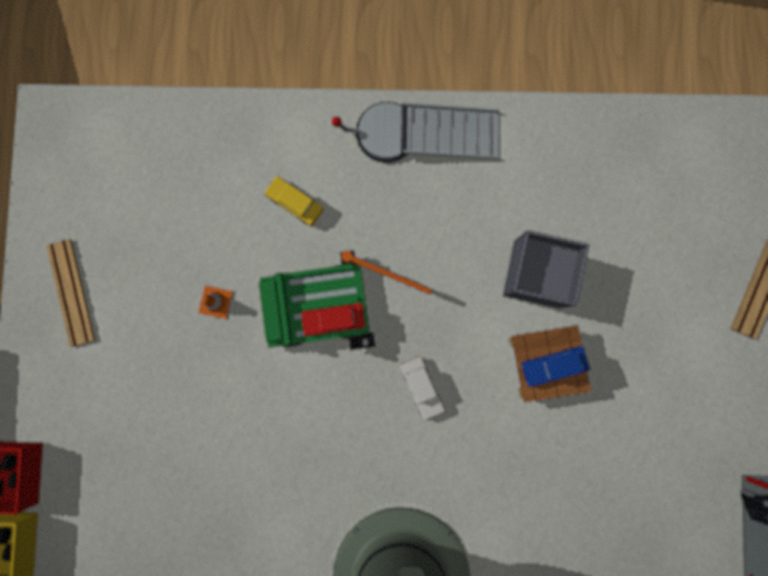

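The top picture (1.5x) shows the blue car at (555,367) on the dock and the red car in the wagon lane at (333,319). The keeper hinge is at (347,257), with the bar open to (430,291). Car-shaped look-alikes are white (421,388) and yellow (294,200). The network's "red_car" hits on the white one, so only the one in the wagon fits by colour. I'll fit poses next and confirm with one crop.

```bash
cat >> h.py <<'E'
def rect(P):
    (c,s,a)=cv2.minAreaRect((P[:,:2]*1000).astype(np.float32)); return np.round(c,1),np.round(s,1),round(a,1)
def hue(C):
    h=cv2.cvtColor(C.reshape(-1,1,3),cv2.COLOR_RGB2HSV).reshape(-1,3).astype(int);return h
E
python3 - <<'E'
from h import *
np.set_printoptions(precision=3,suppress=True)
crops=[]
for n in("scene","top"):
    f=grab_frame(n);P,C=pts(f);H=hue(C)
    on=(P[:,0]>.3)&(P[:,0]<.7)&(np.abs(P[:,1])<.45)&(P[:,2]>.02)&(P[:,2]<.13)&(H[:,1]>110)
    def show(t,m): 
        if m.sum()>5: print(n,t,m.sum(),rect(P[m]),"z",np.percentile(P[m,2],[5,50,95]))
    b=on&(H[:,0]>100)&(H[:,0]<130)&(P[:,2]>.065); show("blue",b); show("bluecab",b&(P[:,2]>.105)); 
    r=on&((H[:,0]<5)|(H[:,0]>175))&(P[:,1]>.05)&(P[:,2]>.045); show("red",r); show("redcab",r&(P[:,2]>.085))
    g=on&(H[:,0]>50)&(H[:,0]<85); show("green",g); show("greentop",g&(P[:,2]>.06)); show("greenfloor",g&(P[:,2]<.056)&(P[:,2]>.032))
    o=on&(H[:,0]>5)&(H[:,0]<14)&(P[:,1]>-.1)&(P[:,1]<.15)&(P[:,0]>.5)&(P[:,2]>.05); show("bar",o)
    p=f["pixels"][:,:,::-1]
    for B in ([[165,95,230,145],[225,170,365,260]] if n=="scene" else [[335,210,400,270],[165,160,300,240]]): crops.append(cv2.resize(p[B[1]:B[3],B[0]:B[2]],(390,295),interpolation=cv2.INTER_CUBIC))
cv2.imwrite("pics/crops.png",np.vstack([np.hstack(crops[:2]),np.hstack(crops[2:])]))
E
```

```text
scene blue 496 (array([ 429.1, -276.7]), array([ 47.7, 118.2]), 15.9) z [0.076 0.087 0.111]
scene bluecab 174 (array([ 431.1, -286.5]), array([38.7, 61.3]), 16.3) z [0.106 0.109 0.112]
scene red 843 (array([493.8, 143.9]), array([ 78.6, 121.1]), 9.4) z [0.056 0.068 0.091]
scene redcab 300 (array([508.4, 138. ]), array([42.6, 61.3]), 9.5) z [0.086 0.089 0.092]
scene green 2217 (array([536.1, 188.1]), array([142.9, 202.7]), 9.4) z [0.035 0.048 0.073]
scene greentop 794 (array([523.4, 262.9]), array([141.4,  47.7]), 9.1) z [0.064 0.069 0.075]
scene greenfloor 1340 (array([536.1, 188.1]), array([142.9, 202.7]), 9.4) z [0.035 0.041 0.051]
scene bar 289 (array([600.7,  49.1]), array([137.8, 138.9]), 23.9) z [0.058 0.064 0.068]
top blue 695 (array([ 428.3, -280.6]), array([ 47.3, 116.5]), 17.3) z [0.086 0.103 0.114]
top bluecab 344 (array([ 431.9, -289.7]), array([40.4, 64.9]), 17.0) z [0.107 0.111 0.114]
top red 597 (array([506.7, 144.7]), array([ 44.4, 116.7]), 9.7) z [0.066 0.087 0.094]
top redcab 304 (array([509.2, 135.2]), array([39.6, 63.3]), 8.2) z [0.088 0.091 0.094]
top green 1803 (array([535.3, 183.8]), array([144.6, 198.9]), 8.8) z [0.038 0.051 0.075]
top greentop 660 (array([530.4, 196.9]), array([135.7, 168.3]), 8.0) z [0.065 0.071 0.077]
top greenfloor 1133 (array([535.3, 183.8]), array([144.6, 198.9]), 8.8) z [0.038 0.044 0.053]
top bar 262 (array([553.6,  63.1]), array([188.7, 116.7]), 66.2) z [0.062 0.066 0.071]
```

View pics/crops.png

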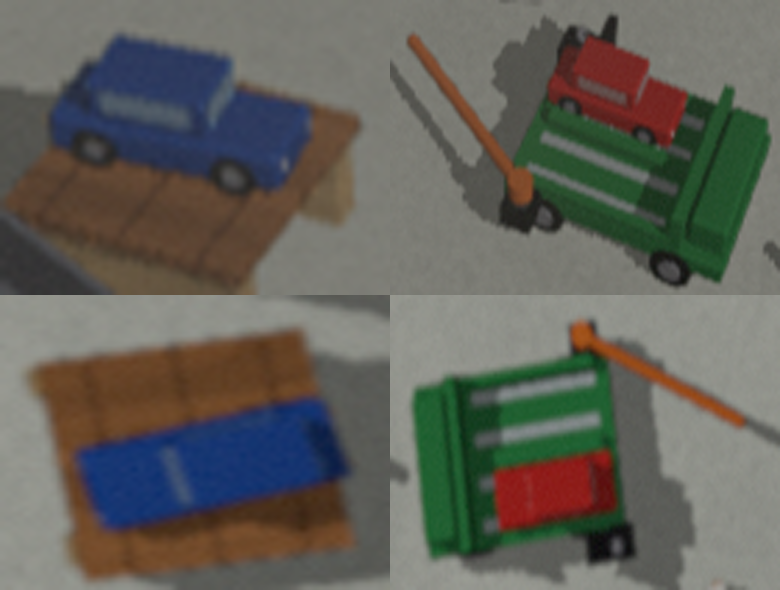

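The crop confirms the blue car on the dock and the red car in the wagon, both with the nose towards +y in the world frame. I'll move above the blue car.

Request:
play_rows:
  plan:
    - [[0.78,-0.52,0],[0,0,0],-1]
    - [[0.78,-0.52,0],[0,0,0],-1]
    - [[0.78,-0.52,0],[0,0,0],-1]
    - [[0.78,-0.52,0],[0,0,0],-1]
    - [[0.78,-0.52,0],[0,0,0],-1]
    - [[0.78,-0.52,0],[0,0,0],-1]
    - [[0.78,-0.52,0],[0,0,0],-1]
    - [[0.78,-0.52,0],[0,0,0],-1]
    - [[0.78,-0.52,0],[0,0,0],-1]
    - [[0.78,-0.52,0],[0,0,0],-1]
    - [[0.78,-0.52,0],[0,0,0],-1]
    - [[0.78,-0.52,0],[0,0,0],-1]
    - [[0.78,-0.52,0],[0,0,0],-1]
    - [[0.78,-0.52,0],[0,0,0],-1]
    - [[0,0,0],[0,0,-1],-1]
    - [[0,0,0],[0,0,-1],-1]
    - [[0,0,0],[0,0,-1],-1]
    - [[0,0,0],[0,0,-1],-1]
    - [[0,0,0],[0,0,-1],-1]

```text
clock: 3.48
position: [0.4329, -0.2876, 0.2455]
tool_rot: [3.141, 0.0, 1.186]
force: [-0.6, 0.0, 0.3]
grip_width: 0.0852
finger_force: 0.0
```

Request:
play_rows:
  plan:
    - [[0,0,0],[0,0,-1],-1]
    - [[0,0,0],[0,0,-1],-1]
    - [[0,0,0],[0,0,-1],-1]
    - [[0,0,0],[0,0,-1],-1]
    - [[0,0,0],[0,0,-0.5],-1]
    - [[0,0,0],[0,0,0],-1]

```text
clock: 4.22
position: [0.4328, -0.2879, 0.2454]
tool_rot: [3.142, 0.0, 1.855]
force: [0.4, -0.7, 0.5]
grip_width: 0.0858
finger_force: 0.0
```

```bash
cat >> h.py <<'E'
def wpts(f):
    K=f["camera_matrix"];d=f["depth"];v,u=np.nonzero(d>0)
    x=u-K[0,2];y=v-K[1,2];r=np.hypot(x,y)+1e-9;th=r/K[0,0];k=th<1.2
    x,y,r,th,u,v=[a[k] for a in(x,y,r,th,u,v)];z=d[v,u]
    t=np.tan(th)*z/r;c=np.stack([x*t,y*t,z],1)
    return (c-f["t"])@f["R"],f["pixels"][v,u]
def go(x,y,z,yawdeg):
    s=bot.observe();p=s["position"];R=cv2.Rodrigues(np.zeros(3))[0]
    from scipy.spatial.transform import Rotation as Ro
    A=Ro.from_euler("xyz",s["tool_rot"]);B=Ro.from_euler("xyz",[np.pi,0,np.radians(yawdeg)])
    print("clock",s["clock"],"pos",p.round(4),"rot",np.degrees(s["tool_rot"]).round(1),"F",s["force"].round(1),"w",round(s["grip_width"],4),"q",s["qpos"].round(2))
    print("shift units (now axes)",(A.inv().apply(np.array([x,y,z])-p)/.025).round(2),"(final axes)",(B.inv().apply(np.array([x,y,z])-p)/.025).round(2),"turn",((A.inv()*B).as_rotvec()/.15).round(2))
E
python3 - <<'E'
from h import *
np.set_printoptions(precision=3,suppress=True)
go(.431,-.288,.15,106.5)
f=grab_frame("wrist");save(f,"w1",s=1.5);P,C=wpts(f);H=hue(C);print(f["camera_matrix"],f["R"],f["t"])
def show(t,m):
    if m.sum()>5: print(t,m.sum(),rect(P[m]),"z",np.percentile(P[m,2],[5,50,95]))
b=(np.hypot(P[:,0]-.43,P[:,1]+.28)<.1)&(H[:,1]>110)&(H[:,0]>100)&(H[:,0]<130)&(P[:,2]>.07)
show("blue",b);show("cab",b&(P[:,2]>.105))
E
```

```text
clock 4.225 pos [ 0.433 -0.288  0.245] rot [180.    0.  106.3] F [ 0.4 -0.7  0.5] w 0.0858 q [ 0.81  0.38 -0.44  1.86  0.19  0.94  0.57]
shift units (now axes) [ 0.02 -0.07  3.82] (final axes) [ 0.02 -0.07  3.82] turn [ 0.    0.   -0.02]
[[297.319   0.    255.813]
 [  0.    297.319 191.686]
 [  0.      0.      1.   ]] [[ 0.96   0.28   0.   ]
 [ 0.268 -0.918  0.293]
 [ 0.082 -0.281 -0.956]] [-0.334 -0.419  0.263]
blue 5203 (array([ 426.8, -281.2]), array([103.5, 117.8]), 54.5) z [0.087 0.11  0.112]
cab 2784 (array([ 422.5, -280.7]), array([81. , 99.1]), 66.1) z [0.109 0.111 0.112]
```

View pics/w1.png

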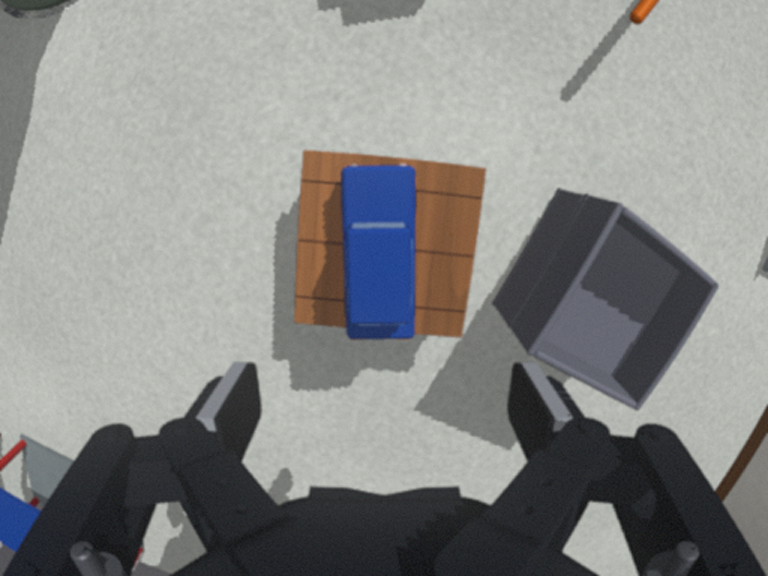

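The wrist picture shows the blue car at (380,250), in line with the open jaws. The crates at (600,310) are clear of the fingers. I'll refine with robust edges.

```bash
cat >> h.py <<'E'
def edges(P,yawdeg,c):
    a=np.radians(yawdeg);X=np.array([np.cos(a),np.sin(a)]);Y=np.array([-X[1],X[0]]);q=(P[:,:2]-c)*1000
    out=[]
    for k,ax in((0,X),(1,Y)):
        s=q@ax;h,e=np.histogram(s,np.arange(-150,150,1.));g=np.nonzero(h>0.35*np.median(h[h>0.3*h.max()]))[0];out+= [e[g[0]],e[g[-1]+1]]
    m=np.array([(out[0]+out[1])/2,(out[2]+out[3])/2])/1000;return np.round(out,1),(c+m[0]*X+m[1]*Y).round(4)
def ang(P):
    # best yaw: sharpest extents
    return min(np.arange(-8,8.1,.5),key=lambda d:0)
E
python3 - <<'E'
from h import *
f=grab_frame("wrist");P,C=wpts(f);H=hue(C);c=np.array([.43,-.28])
b=(np.hypot(P[:,0]-.43,P[:,1]+.28)<.1)&(H[:,1]>110)&(H[:,0]>100)&(H[:,0]<130)
for a in(105,106,107,108):
    for n,m in(("body",b&(P[:,2]>.08)&(P[:,2]<.095)),("cab",b&(P[:,2]>.108))): print(a,n,*edges(P[m],a,c))
m=b&(P[:,2]>.108)
mm=m&(np.hypot(P[:,0]-.431,P[:,1]+.288)<.045);print("cab rect",rect(P[mm]))
w=(H[:,0]>5)&(H[:,0]<20)&(np.hypot(P[:,0]-.43,P[:,1]+.28)<.12)&(P[:,2]>.04)&(P[:,2]<.07);print("dock z",np.percentile(P[w,2],[20,50,80]))
E
```

```text
105 body [-58.  59. -20.  29.] [ 0.4255 -0.2807]
105 cab [-39.  22. -16.  24.] [ 0.4283 -0.2892]
106 body [-58.  59. -20.  28.] [ 0.426  -0.2806]
106 cab [-39.  22. -16.  24.] [ 0.4285 -0.2893]
107 body [-58.  59. -20.  27.] [ 0.4265 -0.2805]
107 cab [-39.  23. -16.  24.] [ 0.4285 -0.2888]
108 body [-58.  59. -21.  27.] [ 0.427  -0.2805]
108 cab [-39.  23. -16.  24.] [ 0.4287 -0.2888]
cab rect (array([ 428.1, -289.1]), array([39.5, 61.5]), 17.1)
dock z [0.05955841 0.06016936 0.06078155]
```

Request:
play_rows:
  plan:
    - [[0,-0.18,0.8],[0,0,-0.08],-1]
    - [[0,0,0.9],[0,0,0],-1]
    - [[0,0,0.9],[0,0,0],-1]
    - [[0,0,0.9],[0,0,0],-1]
    - [[0,0,0.9],[0,0,0],-1]
    - [[0,0,0.7],[0,0,0],-1]
    - [[0,0,0.56],[0,0,0],-1]
    - [[0,0,0],[0,0,0],-1]
    - [[0,0,0],[0,0,0],1]
    - [[0,0,0],[0,0,0],1]
    - [[0,0,0],[0,0,0],1]
    - [[0,0,0],[0,0,0],1]
    - [[0,0,0],[0,0,0],1]
    - [[0,0,0],[0,0,0],1]
    - [[0,0,0],[0,0,0],1]
  newtons: 35

```text
clock: 6.2
position: [0.4287, -0.2905, 0.1045]
tool_rot: [3.141, 0.001, 1.866]
force: [-0.9, 0.8, 5.9]
grip_width: 0.0392
finger_force: 35.2
```

Request:
play_rows:
  plan:
    - [[0,0,-0.5],[0,0,0],1]
    - [[0,0,-0.9],[0,0,0],1]
    - [[0,0,-1],[0,0,0],1]
    - [[0,0,-1],[0,0,0],1]
    - [[0,0,-1],[0,0,0],1]
    - [[0,0,-1],[0,0,0],1]
    - [[0,0,0],[0,0,0],1]

```text
clock: 7.08
position: [0.429, -0.2906, 0.2409]
tool_rot: [3.14, 0.003, 1.866]
force: [-0.5, 0.2, -3.5]
grip_width: 0.0395
finger_force: 36.4
```

Request:
play_rows:
  plan:
    - [[0.4,0.3,0],[0,0,0],1]
    - [[0.7,0.54,0],[0,0,0],1]
    - [[0.7,0.54,0],[0,0,0],1]
    - [[0.7,0.54,0],[0,0,0],1]
    - [[0.7,0.54,0],[0,0,0],1]
    - [[0.7,0.54,0],[0,0,0],1]
    - [[0.7,0.54,0],[0,0,0],1]
    - [[0.7,0.54,0],[0,0,0],1]
    - [[0.7,0.54,0],[0,0,0],1]
    - [[0.7,0.54,0],[0,0,0],1]
    - [[0.7,0.54,0],[0,0,0],1]
    - [[0.7,0.54,0],[0,0,0],1]
    - [[0.7,0.54,0],[0,0,0],1]
    - [[0.7,0.54,0],[0,0,0],1]
    - [[0.7,0.54,0],[0,0,0],1]
    - [[0.7,0.54,0],[0,0,0],1]
    - [[0.7,0.54,0],[0,0,0],1]
    - [[0.7,0.54,0],[0,0,0],1]
    - [[0.7,0.54,0],[0,0,0],1]
    - [[0.4,0.3,0],[0,0,0],1]

```text
clock: 9.57
position: [0.577, 0.1073, 0.2379]
tool_rot: [-3.14, -0.001, 1.868]
force: [-0.7, 0.1, -1.9]
grip_width: 0.0393
finger_force: 36.4
```

Request:
play_rows:
  plan:
    - [[0,0,0],[0,0,0.5],1]
    - [[0,0,0],[0,0,0.4],1]
    - [[0,0,0],[0,0,0],1]
    - [[0,0,0],[0,0,0],1]

```text
clock: 10.07
position: [0.5773, 0.1055, 0.2386]
tool_rot: [-3.141, -0.0, 1.733]
force: [0.0, -0.9, -2.2]
grip_width: 0.0391
finger_force: 36.3
```

Run:
```python
from h import *
go(.571,.186,.1,99.2)
f=grab_frame("wrist");save(f,"w2",s=1.5);np.savez("w2.npz",**f)
P,C=wpts(f);H=hue(C)
near=(np.hypot(P[:,0]-.537,P[:,1]-.186)<.14)
g=near&(H[:,0]>50)&(H[:,0]<85)&(H[:,1]>100)
c=np.array([.5383,.1702])
for a in(98,98.5,99,99.5,100):
  for n,lo,hi in(("headblock",.066,.08),("floor/wall",.03,.056)):
    m=g&(P[:,2]>lo)&(P[:,2]<hi); print(a,n,m.sum(),*edges(P[m],a,c))
m=g&(P[:,2]>.066);print("blk rect",rect(P[m]))
r=near&((H[:,0]<5)|(H[:,0]>175))&(H[:,1]>120)
for n,lo,hi in(("redbody",.06,.075),("redcab",.086,.1)):
    m=r&(P[:,2]>lo)&(P[:,2]<hi); print(n,m.sum(),*edges(P[m],99.2,c),rect(P[m]))
m=g&(np.abs(P[:,2]-.04)<.01);print("floor z",np.percentile(P[m,2],[10,50,90]))
b=(H[:,0]>100)&(H[:,0]<130)&(H[:,1]>110)&(np.hypot(P[:,0]-f and 0 if 0 else P[:,0]-.58,P[:,1]-.12)<.12)
print("bluetop z hist",np.histogram(P[b,2],np.arange(.1,.26,.01)))
```

```text
clock 10.075 pos [0.5773 0.1055 0.2386] rot [-180.    -0.    99.3] F [ 0.  -0.9 -2.2] w 0.0391 q [ 0.06  0.5  -0.49  1.69  0.27  1.01 -0.36]
shift units (now axes) [3.22 0.27 5.54] (final axes) [3.22 0.27 5.54] turn [-0.   -0.    0.01]
98 headblock 4979 [ 66. 113. -55.  65.] [0.5209 0.2581]
98 floor/wall 5598 [ -6.  70. -67.  74.] [0.5304 0.2014]
98.5 headblock 4979 [ 67. 113. -63.  63.] [0.525  0.2592]
98.5 floor/wall 5598 [ -6.  70. -68.  73.] [0.5311 0.2015]
99 headblock 4979 [ 67. 113. -56.  64.] [0.5203 0.2585]
99 floor/wall 5598 [ -6.  69. -68.  73.] [0.5309 0.2009]
99.5 headblock 4979 [ 68. 113. -57.  63.] [0.5204 0.259 ]
99.5 floor/wall 5598 [ -5.  69. -68.  73.] [0.5306 0.2013]
100 headblock 4979 [ 67. 113. -59.  61.] [0.5217 0.2587]
100 floor/wall 5598 [ -4.  69. -68.  73.] [0.5302 0.2018]
blk rect (array([520.7, 259.6]), array([140. ,  46.8]), 9.6)
redbody 2056 [-79.  39.  12.  60.] [0.506  0.1447] (array([506.2, 144.1]), array([ 47.9, 120.2]), 10.0)
redcab 2495 [-59.   4.  18.  56.] [0.5062 0.1371] (array([506.3, 136. ]), array([39. , 64.6]), 7.0)
floor z [0.03922972 0.04043323 0.04956383]
bluetop z hist (array([   0,    0,    0,    0,    0,    0,    0,    0,    0,    0,    3,
        219, 6837,   71, 9144]), array([0.1 , 0.11, 0.12, 0.13, 0.14, 0.15, 0.16, 0.17, 0.18, 0.19, 0.2 ,
       0.21, 0.22, 0.23, 0.24, 0.25]))
```

View pics/w2.png

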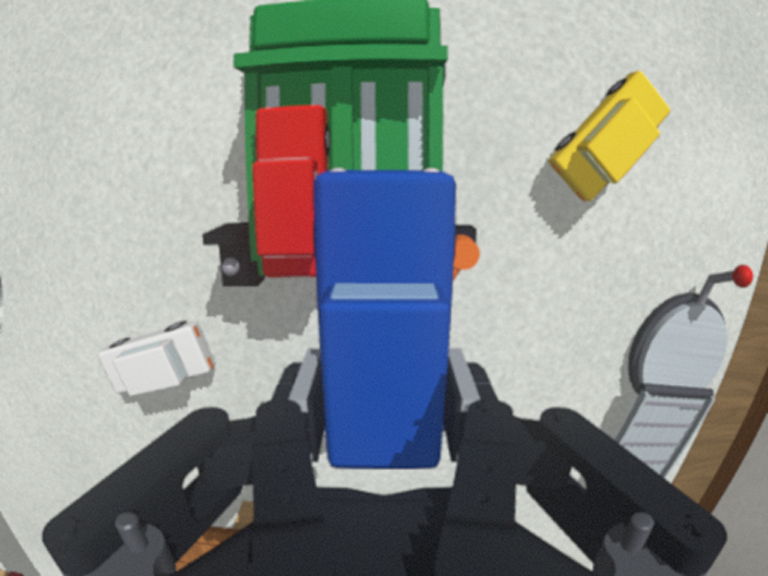

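In the picture the blue car is held straight at (385,320). The red car is at (290,190), the empty lane at (390,120) and the hinge cap at (462,253). I'll measure the held car in the same camera so that calibration bias cancels.

Run:
```python
from h import *
f=dict(np.load("w2.npz"));P,C=wpts(f);H=hue(C)
b=(H[:,0]>100)&(H[:,0]<130)&(H[:,1]>110)&(P[:,2]>.2)&(np.hypot(P[:,0]-.575,P[:,1]-.11)<.12)
c=np.array([.5773,.1055])
for n,lo,hi in(("body",.215,.235),("cab",.238,.26)):
    m=b&(P[:,2]>lo)&(P[:,2]<hi);print(n,np.median(P[m,2]),*edges(P[m],99.3,c),rect(P[m]))
# wagon inner structures: lateral histogram of wall tops (z .047-.053) and headboard top (z~.075)
o=np.array([.5358,.1673])
g=(H[:,0]>50)&(H[:,0]<85)&(H[:,1]>100)&(np.hypot(P[:,0]-.53,P[:,1]-.19)<.15)
for a in(98.7,99.3,99.9):
    A=np.radians(a);X=np.array([np.cos(A),np.sin(A)]);Y=np.array([-X[1],X[0]]);q=(P[:,:2]-o)*1000;x,y=q@X,q@Y
    m=g&(P[:,2]>.046)&(P[:,2]<.054)&(x>0)&(x<60);h,e=np.histogram(y[m],np.arange(-80,81,2));print(a,"walltop y",[(int(e[i]),int(h[i])) for i in range(len(h)) if h[i]>15])
    m=g&(P[:,2]>.0725)&(P[:,2]<.08);print("hb x",np.percentile(x[m],[3,50,97]),"y",np.percentile(y[m],[1,99]))
o_=(H[:,0]>5)&(H[:,0]<14)&(H[:,1]>150)&(np.hypot(P[:,0]-.63,P[:,1]-.12)<.03)&(P[:,2]>.05);print("hinge",rect(P[o_]),np.median(P[o_,2]))
```

```text
body 0.2220812657346182 [ 31.  69. -22.  24.] [0.5682 0.1547] (array([574.8, 115.1]), array([ 48., 118.]), 9.1)
cab 0.2451516437476214 [-28.  32. -19.  21.] [0.576  0.1073] (array([576. , 107.1]), array([40. , 62.5]), 9.3)
98.7 walltop y [(-72, 18), (-70, 99), (-68, 107), (-66, 109), (-64, 109), (-62, 76), (-8, 53), (-6, 111), (-4, 112), (-2, 112), (0, 111), (2, 108), (4, 101), (6, 45), (60, 22), (62, 53), (64, 75), (66, 95), (68, 104)]
hb x [70.47610676 75.51923761 80.55281347] y [-68.05859154  69.21383186]
99.3 walltop y [(-72, 44), (-70, 85), (-68, 94), (-66, 108), (-64, 109), (-62, 72), (-8, 88), (-6, 88), (-4, 101), (-2, 111), (0, 111), (2, 111), (4, 110), (6, 33), (60, 29), (62, 46), (64, 90), (66, 92), (68, 87)]
hb x [70.79946962 75.53627019 80.41975921] y [-68.8517641   68.41880283]
99.9 walltop y [(-72, 54), (-70, 107), (-68, 108), (-66, 95), (-64, 97), (-62, 46), (-8, 101), (-6, 107), (-4, 106), (-2, 106), (0, 105), (2, 103), (4, 103), (6, 23), (60, 33), (62, 56), (64, 83), (66, 92), (68, 76)]
hb x [70.75133905 75.47621301 80.5591822 ] y [-69.61493343  67.6162709 ]
hinge (array([631.8, 119. ]), array([16.1, 26.1]), 12.3) 0.06808680848366609
```

Request:
play_rows:
  plan:
    - [[0.7,0.07,0],[0,0,0],1]
    - [[0.7,0.06,0],[0,0,0],1]
    - [[0.71,0.06,0],[0,0,0],1]
    - [[0,0,0],[0,0,0],1]
    - [[0,0,0.7],[0,0,0],1]
    - [[0,0,0.9],[0,0,0],1]
    - [[0,0,0.9],[0,0,0],1]
    - [[0,0,0.9],[0,0,0],1]
    - [[0,0,0.8],[0,0,0],1]
    - [[0,0,0.7],[0,0,0],1]
    - [[0,0,0.5],[0,0,0],1]
    - [[0,0,0],[0,0,0],1]

```text
clock: 11.62
position: [0.5734, 0.1582, 0.103]
tool_rot: [-3.14, 0.0, 1.732]
force: [0.6, -0.1, -2.3]
grip_width: 0.0395
finger_force: 36.3
```

```bash
cat >> h.py <<'E'
O=np.array([.5358,.1673]);A_=np.radians(99.2);WX=np.array([np.cos(A_),np.sin(A_)]);WY=np.array([-WX[1],WX[0]])
def W(p): return O+(p[0]*WX+p[1]*WY)/1000
def towag(P): q=(P[...,:2]-O)*1000;return np.stack([q@WX,q@WY],-1)
E
python3 - <<'E'
from h import *
p=bot.observe()["position"];print("tcp wagon",towag(p),p[2])
f=grab_frame("wrist");P,C=wpts(f);H=hue(C);q=towag(P)
near=(np.abs(q[:,0])<130)&(np.abs(q[:,1])<90)
b=near&(H[:,0]>100)&(H[:,0]<130)&(H[:,1]>110)
print(np.histogram(P[b,2],np.arange(.06,.12,.005)))
for n,lo,hi in(("body",.068,.08),("cab",.092,.11)):
    m=b&(P[:,2]>lo)&(P[:,2]<hi);R=rect(P[m]);print(n,np.median(P[m,2]),R,towag(np.array(R[0])/1000))
E
```

```text
tcp wagon [-14.99828706 -35.64039733] 0.10299977359054631
(array([   0,    0,   39,    1,  467, 6676,   25,   33,   52, 6879, 2292]), array([0.06 , 0.065, 0.07 , 0.075, 0.08 , 0.085, 0.09 , 0.095, 0.1  ,
       0.105, 0.11 , 0.115]))
body 0.07350686896387626 (array([561.8, 226. ]), array([20.6,  0.1]), 9.1) [ 53.78798788 -35.05056861]
cab 0.10936256161761797 (array([571.9, 159.9]), array([40.3, 62.8]), 9.4) [-13.07651924 -34.45249838]
```

Request:
play_rows:
  plan:
    - [[0,0,0.4],[0,0,0],1]
    - [[0,0,0.2],[0,0,0],1]
    - [[0,0,0.1],[0,0,0],1]
    - [[0,0,0],[0,0,0],1]

```text
clock: 12.18
position: [0.5737, 0.1583, 0.0862]
tool_rot: [-3.141, -0.0, 1.732]
force: [-0.6, -0.3, -1.7]
grip_width: 0.039
finger_force: 36.3
```

Request:
play_rows:
  plan:
    - [[0.2,0,0],[0,0,0],1]
    - [[0.2,0,0],[0,0,0],1]
    - [[0.1,0,0],[0,0,0],1]
    - [[0,0,0],[0,0,0],1]

```text
clock: 12.68
position: [0.5717, 0.171, 0.0863]
tool_rot: [3.142, -0.0, 1.732]
force: [0.1, 0.4, -1.9]
grip_width: 0.0395
finger_force: 36.3
```

Request:
play_rows:
  plan:
    - [[0,0,0.06],[0,0,0],1]
    - [[0.06,0,0],[0,0,0],1]
    - [[0.04,0,0],[0,0,0],1]
    - [[0,0,0],[0,0,0],1]

```text
clock: 13.18
position: [0.5713, 0.1732, 0.0848]
tool_rot: [-3.142, -0.0, 1.732]
force: [0.3, -0.3, -1.7]
grip_width: 0.0389
finger_force: 36.3
```

Request:
play_rows:
  plan:
    - [[0,0,0.04],[0,0,0],1]
    - [[0.04,0,0],[0,0,0],1]
    - [[0.04,0,0],[0,0,0],1]
    - [[0,0,0],[0,0,0],1]

```text
clock: 13.68
position: [0.5715, 0.174, 0.0845]
tool_rot: [3.141, 0.002, 1.731]
force: [-1.3, -6.7, 10.9]
grip_width: 0.0391
finger_force: 37.9
```

Request:
play_rows:
  plan:
    - [[0,0,0],[0,0,0],-0.2]
    - [[0,0,0],[0,0,0],-0.2]
    - [[0,0,0],[0,0,0],-0.2]
    - [[0,0,0],[0,0,0],-0.2]

```text
clock: 14.18
position: [0.571, 0.1752, 0.0837]
tool_rot: [-3.142, -0.0, 1.732]
force: [-0.7, -0.1, 0.3]
grip_width: 0.0512
finger_force: 0.0
```

Request:
play_rows:
  plan:
    - [[0,0,-0.5],[0,0,0],-0.2]
    - [[0,0,-0.8],[0,0,0],-0.2]
    - [[0,0,-0.9],[0,0,0],-0.2]
    - [[0,0,-0.8],[0,0,0],-0.2]
    - [[-0.25,-0.7,0],[0,0,0],-0.2]
    - [[-0.25,-0.7,0],[0,0,0],-0.2]
    - [[-0.3,-0.7,0],[0,0,0],-0.2]
    - [[-0.3,-0.7,0],[0,0,0],-0.2]
    - [[0,0,0],[0,0,0],-0.2]
    - [[0,0,0],[0,0,0],-0.2]

```text
clock: 15.42
position: [0.507, 0.1371, 0.1595]
tool_rot: [3.14, -0.0, 1.732]
force: [0.2, 0.3, -0.1]
grip_width: 0.0512
finger_force: 0.0
```

Run:
```python
from h import *
p=bot.observe()["position"];print("tcp wagon",towag(p),p[2])
f=grab_frame("wrist");P,C=wpts(f);H=hue(C);q=towag(P)
near=(np.abs(q[:,0])<130)&(np.abs(q[:,1])<90)
for n,col in(("blue",(H[:,0]>100)&(H[:,0]<130)),("red",(H[:,0]<5)|(H[:,0]>175))):
    b=near&col&(H[:,1]>110)
    for k,lo,hi in(("body",.06,.073),("cab",.086,.1)):
        m=b&(P[:,2]>lo)&(P[:,2]<hi)
        if m.sum()>9:
            R=rect(P[m]);print(n,k,np.median(P[m,2]),R,towag(np.array(R[0])/1000),np.percentile(q[m],[1,99],0))
```

```text
tcp wagon [-25.23226657  33.24419658] 0.15950141261348766
blue body 0.06789656637672678 (array([568.6, 182.9]), array([ 49.1, 118.9]), 8.4) [ 10.15522278 -34.87221602] [[-47.96439873 -57.27807839]
 [ 68.48894373 -11.17114169]]
blue cab 0.09105541571736789 (array([569.6, 174. ]), array([40. , 63.3]), 10.2) [  1.20982883 -34.43640972] [[-27.95743311 -53.28231301]
 [ 32.13243973 -15.43345416]]
red body 0.06793474336316126 (array([505.1, 144.8]), array([ 48. , 118.6]), 9.9) [-17.3022135   33.90241006] [[-75.54129131  10.52702381]
 [ 41.51147802  57.3323702 ]]
red cab 0.09106477130883434 (array([506. , 136.9]), array([41. , 61.4]), 9.6) [-25.24448307  34.27704881] [[-54.56204967  14.64580905]
 [  4.98505046  53.84637125]]
```

Request:
play_rows:
  plan:
    - [[0,0,0.8],[0,0,0],-0.2]
    - [[0,0,0.8],[0,0,0],-0.2]
    - [[0,0,0.8],[0,0,0],-0.2]
    - [[0,0,0.5],[0,0,0],-0.2]
    - [[0,0,0],[0,0,0],1]
    - [[0,0,0],[0,0,0],1]
    - [[0,0,0],[0,0,0],1]
    - [[0,0,0],[0,0,0],1]
    - [[0.2,0,0],[0,0,0],1]
    - [[0.3,0,0],[0,0,0],1]
    - [[0.3,0,0],[0,0,0],1]
    - [[0.15,0,0],[0,0,0],1]
    - [[0,0,0],[0,0,0],1]
  newtons: 25

```text
clock: 17.1
position: [0.5024, 0.1605, 0.0863]
tool_rot: [-3.142, -0.0, 1.732]
force: [0.7, -0.1, 0.1]
grip_width: 0.0394
finger_force: 26.0
```

Request:
play_rows:
  plan:
    - [[0.05,0,0],[0,0,0],1]
    - [[0.05,0,0],[0,0,0],1]
    - [[0.05,0,0],[0,0,0],1]
    - [[0,0,0],[0,0,0],1]

```text
clock: 17.6
position: [0.5019, 0.1639, 0.0863]
tool_rot: [3.141, -0.0, 1.732]
force: [-0.3, 0.8, -1.0]
grip_width: 0.0394
finger_force: 26.0
```

Request:
play_rows:
  plan:
    - [[0.04,0,0],[0,0,0],1]
    - [[0.04,0,0],[0,0,0],1]
    - [[0,0,0],[0,0,0],1]

```text
clock: 17.98
position: [0.5017, 0.1651, 0.0863]
tool_rot: [-3.141, 0.001, 1.731]
force: [0.9, -4.6, 0.7]
grip_width: 0.0388
finger_force: 26.2
```

Request:
play_rows:
  plan:
    - [[0.02,0,0],[0,0,0],1]
    - [[0,0,0],[0,0,0],-0.2]
    - [[0,0,0],[0,0,0],-0.2]
    - [[0,0,0],[0,0,0],-0.2]
    - [[0,0,-0.5],[0,0,0],-0.2]
    - [[0,0,-0.9],[0,0,0],-0.2]
    - [[0,0,-0.9],[0,0,0],-0.2]
    - [[0,0,-0.9],[0,0,0],-0.2]
    - [[-0.6,0,0],[0,0,0],-0.2]
    - [[-0.9,0,0],[0,0,0],1]
    - [[-0.9,0,0],[0,0,0],1]
    - [[-0.9,0,0],[0,0,0],1]
    - [[0,0,0],[0,0,0],1]
    - [[0,0,0],[0,0,0],1]

```text
clock: 19.73
position: [0.5145, 0.0849, 0.1662]
tool_rot: [-3.141, -0.0, 1.732]
force: [0.1, -0.6, 0.2]
grip_width: -0.0003
finger_force: 0.0
```

Run:
```python
from h import *
p=bot.observe()["position"];print("tcp wagon",towag(p),p[2])
f=grab_frame("wrist");save(f,"w3",s=1.5);P,C=wpts(f);H=hue(C);q=towag(P)
near=(np.abs(q[:,0])<130)&(np.abs(q[:,1])<90)
for n,col in(("blue",(H[:,0]>100)&(H[:,0]<130)),("red",(H[:,0]<5)|(H[:,0]>175))):
    b=near&col&(H[:,1]>110)
    for k,lo,hi in(("body",.06,.073),("cab",.086,.1)):
        m=b&(P[:,2]>lo)&(P[:,2]<hi)
        if m.sum()>9:
            R=rect(P[m]);print(n,k,np.median(P[m,2]),R,towag(np.array(R[0])/1000),np.percentile(q[m],[1,99],0))
for cam in("wrist","scene","top"):
    if cam!="wrist": f=grab_frame(cam);P,C=pts(f);H=hue(C);q=towag(P)
    m=(H[:,0]>4)&(H[:,0]<15)&(H[:,1]>130)&(P[:,2]>.05)&(P[:,2]<.08)&(q[:,0]<-40)&(q[:,0]>-260)&(np.abs(q[:,1])<100)
    if m.sum()<20: print(cam,m.sum());continue
    v=cv2.fitLine(q[m].astype(np.float32),cv2.DIST_HUBER,0,.01,.01).ravel();print(cam,m.sum(),"phi",np.arctan(abs(v[0]/v[1])),v,np.percentile(q[m],[1,99],0),np.median(P[m,2]))
ph0=1.15
for ph in np.append(np.arange(1.2,0,-.1),0):
    n=np.array([np.cos(ph),np.sin(ph)]);pt=np.array([-62,-85])+110*np.array([-n[1],n[0]])-n*(17*1+11*n[0]-11+14.5*n[1]+0)
    print(round(ph,2),pt.round(1))
```

```text
tcp wagon [-77.9070394   34.15876873] 0.16617263567996787
blue body 0.06786539471599205 (array([569. , 182.5]), array([ 48.7, 119.7]), 9.1) [  9.6964158  -35.20311805] [[-48.60069773 -57.21795731]
 [ 67.78469906 -11.10136886]]
blue cab 0.09101718751009162 (array([569.7, 174.3]), array([39. , 64.1]), 9.2) [  1.48998159 -34.5830877 ] [[-28.37227088 -53.28908701]
 [ 32.16625816 -15.4170104 ]]
red body 0.06792149417453122 (array([499.8, 171.7]), array([ 47.4, 118.5]), 9.4) [10.09912232 34.83342832] [[-47.84059442  11.51039486]
 [ 68.33374793  57.93735003]]
red cab 0.09096969911871836 (array([501.1, 164.2]), array([40.6, 64.7]), 8.7) [ 2.48775479 34.74926008] [[-27.96828427  15.24899031]
 [ 33.87634046  54.5523768 ]]
wrist 1856 phi 1.0372618 [  0.86101484  -0.5085798  -97.25379    -59.83615   ] [[-150.03760231  -93.86456262]
 [ -49.06693163   43.25840678]] 0.06551707336108178
scene 267 phi 1.0295502 [   0.8570673   -0.5152044 -122.211296   -50.874115 ] [[-210.18620078  -98.8538632 ]
 [ -48.9151784     3.3853343 ]] 0.06374413850470852
top 77 phi 1.0060003 [   0.8446978   -0.5352435 -176.80652    -18.369276 ] [[-212.99002149  -94.32120317]
 [ -56.50428117    4.00864366]] 0.0663780689291073
1.2 [-173.  -67.]
1.1 [-170.9  -56.4]
1.0 [-167.6  -45.9]
0.9 [-163.2  -35.6]
0.8 [-157.7  -25.6]
0.7 [-151.   -16.2]
0.6 [-143.3   -7.4]
0.5 [-134.6    0.7]
0.4 [-124.9    7.8]
0.3 [-114.4   13.9]
0.2 [-103.1   18.9]
0.1 [-91.3  22.6]
0.0 [-79.  25.]
```

View pics/w3.png

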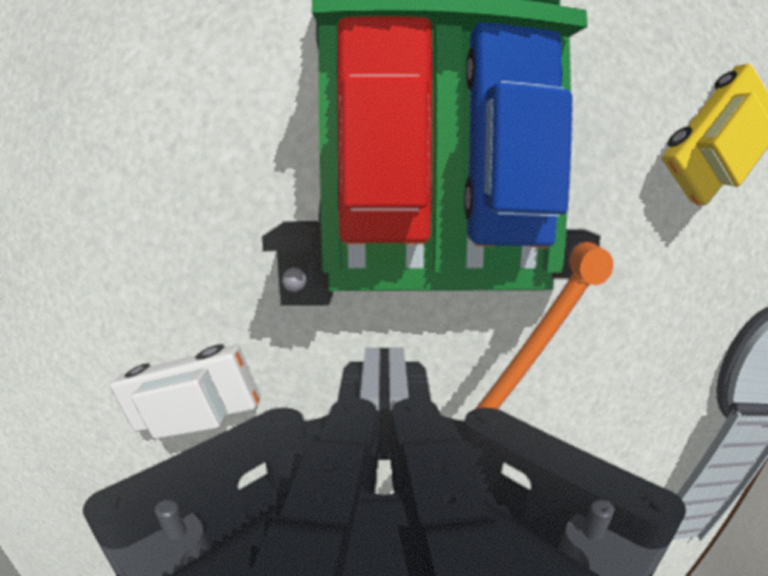

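The picture shows both noses at the headboard, with red at (385,130) and blue at (515,135). The keeper bar runs open from the hinge at (590,262). Both cars measure wagon x ≈ 10, so they are home. Next I'll go outside the bar with the jaws shut.

Request:
play_rows:
  plan:
    - [[-0.6,0.6,0],[0,0,0],1]
    - [[-0.7,0.7,0],[0,0,0],1]
    - [[-0.7,0.7,0],[0,0,0],1]
    - [[-0.7,0.7,0],[0,0,0],1]
    - [[-0.7,0.7,0],[0,0,0],1]
    - [[-0.6,0.6,0],[0,0,0],1]
    - [[0,0,0],[0,0,0],1]
    - [[0,0,0.7],[0,0,0],1]
    - [[0,0,0.9],[0,0,0],1]
    - [[0,0,0.9],[0,0,0],1]
    - [[0,0,0.9],[0,0,0],1]
    - [[0,0,0.6],[0,0,0],1]
    - [[0,0,0],[0,0,0],1]

```text
clock: 21.5
position: [0.6286, 0.0026, 0.0651]
tool_rot: [-3.14, -0.0, 1.732]
force: [0.7, -0.4, 0.9]
grip_width: -0.0004
finger_force: 0.0
```

```bash
python3 -c "
from h import *
p=bot.observe()['position'];print(towag(p),p[2],bot.observe()['force'])"
```

```text
[-177.36491148  -65.23946164] 0.06507889569142085 [ 0.68501934 -0.38013303  0.94228924]
```

Request:
play_rows:
  plan:
    - [[0.2,-0.39,0],[0,0,0],1]
    - [[0.19,-0.38,0],[0,0,0],1]
    - [[0.18,-0.41,0],[0,0,0],1]
    - [[0.22,-0.4,0],[0,0,0],1]
    - [[0.27,-0.38,0],[0,0,0],1]
    - [[0.31,-0.35,0],[0,0,0],1]
    - [[0.35,-0.32,0],[0,0,0],1]
    - [[0.39,-0.28,0],[0,0,0],1]
    - [[0.42,-0.24,0],[0,0,0],1]
    - [[0.45,-0.2,0],[0,0,0],1]
    - [[0,0,0],[0,0,0],1]

```text
clock: 22.88
position: [0.5344, 0.0634, 0.0664]
tool_rot: [-3.141, -0.0, 1.733]
force: [-0.6, -0.3, 0.1]
grip_width: 0.0
finger_force: 0.0
```

```bash
cat > bar.py <<'E'
from h import *
s=bot.observe();p=s['position'];print(towag(p),p[2],s['force'])
for cam in("wrist","scene"):
    f=grab_frame(cam);P,C=(wpts if cam=="wrist" else pts)(f);H=hue(C);q=towag(P)
    m=(H[:,0]>4)&(H[:,0]<15)&(H[:,1]>130)&(P[:,2]>.05)&(P[:,2]<.08)&(q[:,0]<-40)&(q[:,0]>-260)&(np.abs(q[:,1])<100)
    if m.sum()<20: continue
    v=cv2.fitLine(q[m].astype(np.float32),cv2.DIST_HUBER,0,.01,.01).ravel();print(cam,m.sum(),"phi",-np.arctan(v[0]/v[1]),np.percentile(q[m],[1,99],0))
E
python3 bar.py
```

```text
[-102.31235049   17.94167242] 0.06635584077333137 [-0.59674117 -0.2836123   0.08085801]
wrist 7249 phi 0.20372672 [[-98.06153668 -92.95141251]
 [-49.12529655  86.99922947]]
scene 288 phi 0.21126707 [[-96.86281665 -97.90312344]
 [-48.96104476  83.37633717]]
```

Request:
play_rows:
  plan:
    - [[0.2,-0.08,0],[0,0,0],1]
    - [[0.2,-0.07,0],[0,0,0],1]
    - [[0.2,-0.05,0],[0,0,0],1]
    - [[0.15,-0.04,0],[0,0,0],1]
    - [[0.1,-0.02,0],[0,0,0],1]
    - [[0,0,0],[0,0,0],1]

```text
clock: 23.72
position: [0.5248, 0.0827, 0.0663]
tool_rot: [-3.141, -0.0, 1.732]
force: [0.9, -0.6, -0.3]
grip_width: -0.0001
finger_force: 0.0
```

```bash
python3 bar.py
```

```text
[-81.76379743  24.35896504] 0.06629220099181926 [ 0.86141208 -0.58679356 -0.27348052]
wrist 6336 phi 0.037123755 [[-70.43292505 -92.88949749]
 [-49.59964691  90.95929693]]
scene 300 phi 0.036137536 [[-69.66478348 -97.94982782]
 [-48.44489034  88.73671363]]
```

Request:
play_rows:
  plan:
    - [[0.05,0,0],[0,0,0],1]
    - [[0.05,0,0],[0,0,0],1]
    - [[0.03,0,0],[0,0,0],1]
    - [[0,0,0],[0,0,0],1]

```text
clock: 24.32
position: [0.5245, 0.0856, 0.0663]
tool_rot: [-3.142, -0.0, 1.732]
force: [0.7, -0.1, 0.6]
grip_width: 0.0003
finger_force: 0.0
```

```bash
python3 bar.py
```

```text
[-78.87933008  24.24404044] 0.06627447804207051 [ 0.68538945 -0.1208895   0.56900025]
wrist 6269 phi 0.01786609 [[-68.16510083 -93.00093152]
 [-49.51850809  90.99406392]]
scene 301 phi 0.014324025 [[-67.77668722 -98.59583196]
 [-48.47567933  86.53138204]]
```

Request:
play_rows:
  plan:
    - [[0.04,0,0],[0,0,0],1]
    - [[0.04,0,0],[0,0,0],1]
    - [[0,0,0],[0,0,0],1]

```text
clock: 24.8
position: [0.5242, 0.0871, 0.0663]
tool_rot: [-3.141, 0.0, 1.731]
force: [0.8, -2.9, 0.3]
grip_width: -0.0001
finger_force: 1.7
```

Request:
play_rows:
  plan:
    - [[0.04,0,0],[0,0,0],1]
    - [[0.04,0,0],[0,0,0],1]
    - [[0,0,0],[0,0,0],1]

```text
clock: 25.18
position: [0.5241, 0.0875, 0.0663]
tool_rot: [-3.141, 0.002, 1.73]
force: [2.8, -11.5, 0.2]
grip_width: 0.0002
finger_force: 6.1
```

```bash
python3 bar.py
```

```text
[-76.85783505  24.31148183] 0.06626483979092239 [  2.76396407 -11.48038223   0.1638365 ]
wrist 6331 phi 0.0062244693 [[-68.10956849 -93.13478636]
 [-49.73770459  90.81499149]]
scene 301 phi 0.0030880729 [[-67.84241331 -98.63201906]
 [-48.69217078  87.15136741]]
```

Request:
play_rows:
  plan:
    - [[0.04,0,0],[0,0,0],1]
    - [[0.03,0,0],[0,0,0],1]
    - [[0,0,0],[0,0,0],1]

```text
clock: 25.65
position: [0.524, 0.0879, 0.0663]
tool_rot: [-3.141, 0.004, 1.729]
force: [4.8, -19.0, 1.5]
grip_width: 0.0001
finger_force: 9.9
```

Request:
play_rows:
  plan:
    - [[-0.2,0,0],[0,0,0],1]
    - [[-0.5,0,0],[0,0,0],1]
    - [[-0.7,0,0],[0,0,0],1]
    - [[0,0,-0.7],[0,0,0],1]
    - [[0,0,-0.9],[0,0,0],1]
    - [[0,0,-0.9],[0,0,0],1]
    - [[0,0,-0.9],[0,0,0],1]
    - [[0,0,0],[0,0,0],1]
    - [[0,0,0],[0,0,0],1]

```text
clock: 26.78
position: [0.5291, 0.0566, 0.1515]
tool_rot: [3.141, -0.0, 1.732]
force: [-1.0, 0.6, -0.9]
grip_width: -0.0002
finger_force: 0.0
```

```bash
python3 bar.py
python3 - <<'E'
from h import *
f=grab_frame("wrist");save(f,"w4",s=1.5);P,C=wpts(f);H=hue(C);q=towag(P)
near=(np.abs(q[:,0])<130)&(np.abs(q[:,1])<90)
for n,col in(("blue",(H[:,0]>100)&(H[:,0]<130)),("red",(H[:,0]<5)|(H[:,0]>175))):
    m=near&col&(H[:,1]>110)&(P[:,2]>.06)&(P[:,2]<.073);R=rect(P[m]);print(n,R,towag(np.array(R[0])/1000))
E
```

```text
[-108.22762236   24.33123746] 0.15146324030201108 [-0.98377611  0.58188458 -0.91366166]
wrist 3993 phi 0.0042044683 [[-68.64995617 -93.14377716]
 [-49.23343615  90.78085051]]
scene 299 phi 0.005989508 [[-67.84013667 -98.44917134]
 [-47.71164368  87.34984588]]
blue (array([570.6, 172.9]), array([ 48.9, 100.6]), 8.6) [ -0.03590225 -35.24767668]
red (array([518.6, 161.1]), array([81. , 95.2]), 9.4) [-3.37028842 17.97000712]
```

View pics/w4.png

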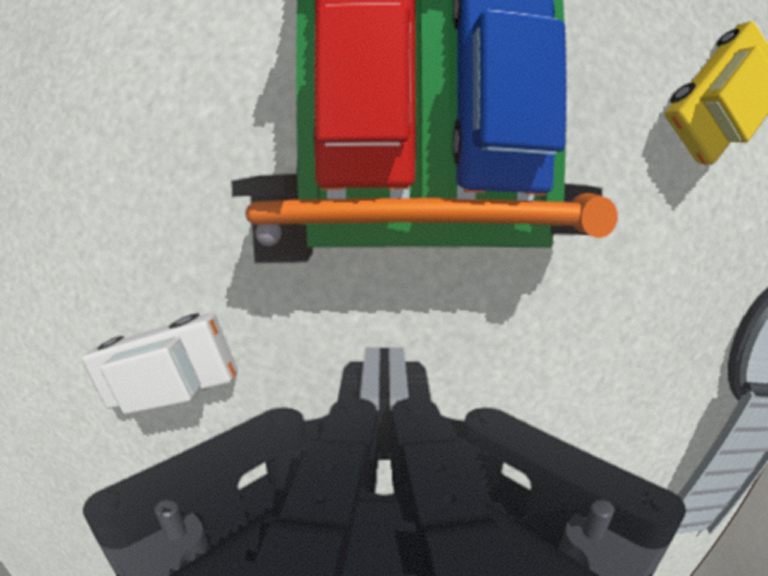

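The picture shows the bar shut across both mouths, from (255,212) to (598,215), with the ball at (268,235) outside it. Both tails are level and clear of the bar, and the arm is free. I'm handing in.

```bash
python3 -c "
from workcell import bot
print(bot.job_done())"
```

```text
the job is handed in; nothing more can be done
None
```

I handed the job in at about 27 s: both cars measured home against the headboard while the keeper bar was still open, and the bar is now shut in its detent at about 0.005 rad. The hand-in call returned no verdict.

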